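# Find the blind bore of a heater insert by feel and hold it bore up

## Task

Pick up the aluminium heater insert from the green pad, push one of its ends squarely onto the level feeler pin until it stops, to feel whether that end has the deep blind bore or only the shallow recess (the two ends look alike). Then lay the insert on the narrow raised rail and let go, take it again from there so that you can turn the deep bore up, and finish still holding it still and upright, deep bore on top, at least 15 cm above the bench and touching nothing but the gripper, ready for a temperature probe to be dropped in. Leave the spare insert on the grey pad and do not knock over or push the beaker and the little white cup.

Things in the scene. Friction and masses are not known exactly. Their poses are not given: they have to be found in the camera images.
- insert_1: Aluminium heater insert: square bar 30 x 30 x 76 mm, 90 to 180 g, a round 16 mm hole in the middle of both end faces: a blind bore 30 mm deep at one end, a mere recess 5 mm deep at the other. Origin at its centre, own x along the bar, z up at the start. One insert has the deep bore at its own +x end, the other at -x; which is which is not told. Lies flat on a pad, long axis within 0.5 rad of world y.
- insert_2: The other insert, outwardly the same as insert_1. Either of the two may lie on the green pad (that one is to be worked with); the other lies on the grey pad and is the spare. Lying on a pad, an insert's centre is 18 mm above the bench.
- green_pad: Flat green pad fixed to the bench, 90 x 130 x 3 mm, origin at the centre of its underside, long side along its own y. The insert to be worked with lies on it, its centre within 20 mm of the pad's centre.
- grey_pad: Flat grey pad of the same size, fixed to the bench; the spare insert lies on it. The two pads may have changed places.
- rail_rest: Narrow raised rest, fixed: grey foot 90 x 60 x 8 mm, thin web, and a flat black rubber rail on top, 58 mm long (own x) and 20 mm wide, top 60 mm above the bench. Origin under the middle of the rail, at the foot's underside. An insert laid flat along it (centre then 75 mm up) overhangs 5 mm each side and 9 mm each end, so fingers can straddle the rail and take it with the gripper leaning along the rail.
- feeler: Feeler stand fixed to the bench: blue foot 60 x 60 x 12 mm, round dark post 16 mm thick and 110 mm high, and a level steel pin that sticks out of the post along the stand's own +x. Origin at the centre of the foot's underside.
- pin_tip (a point): Tip of the level pin, 100 mm above the bench, 50 mm from the post's axis; its x axis is the way the pin points (about world +y). Pin rigid, 8 mm thick, free for 38 mm. Pushed centrally onto it, an insert stops with its centre 8 mm in front of the tip if that end has the deep bore, 33 mm if it has the recess; 38 mm means that the hole was missed.
- beaker_100: Glass beaker, 53 mm wide and 70 mm high, standing loose on the bench; a bystander. Origin at the centre of its underside.
- sample_cup_1: Little white cup, 44 mm wide and 36 mm high, standing loose on the bench; a bystander. Origin at the centre of its underside.
Not all that is in view belongs to the job. Leave any red or yellow look-alike of the insert_2 alone.

How it is judged:
On the way, in this order (a step that is already met when the one before it is completed fails the run):
1. one end of the insert from the green pad is pushed squarely onto the feeler pin and meets resistance (((contact force between insert_1 and feeler above 0.5 N and angle between the x axis of insert_1 and the x axis of pin_tip, either way round below 0.2 rad and y of insert_1 in the frame of pin_tip between -0.007 and 0.007 m and z of insert_1 in the frame of pin_tip between -0.007 and 0.007 m and x of insert_1 in the frame of pin_tip between 0 and 0.037 m) or (contact force between insert_2 and feeler above 0.5 N and angle between the x axis of insert_2 and the x axis of pin_tip, either way round below 0.2 rad and y of insert_2 in the frame of pin_tip between -0.007 and 0.007 m and z of insert_2 in the frame of pin_tip between -0.007 and 0.007 m and x of insert_2 in the frame of pin_tip between 0 and 0.037 m))).
2. the insert lies on the raised rail, let go and at rest (((contact force between insert_1 and rail_rest above 0.3 N and contact force between insert_1 and the fingers below 0.05 N and height (world z) of insert_1 between 0.07 and 0.08 m and linear speed of insert_1 below 0.02 m/s and contact force between insert_1 and feeler below 0.05 N) or (contact force between insert_2 and rail_rest above 0.3 N and contact force between insert_2 and the fingers below 0.05 N and height (world z) of insert_2 between 0.07 and 0.08 m and linear speed of insert_2 below 0.02 m/s and contact force between insert_2 and feeler below 0.05 N))), for 0.2 s.
At the end, for the whole second after the job is handed in: The insert from the green pad is held at rest in the gripper, deep bore up (within 15 degrees of vertical; z of insert_N_c0 is the way out of the deep bore), its centre over 0.15 m up, clear of rail and feeler; the spare still lies on the grey pad (centres within 50 mm) (((angle between insert_1_c0's own z axis and vertical below 0.26 rad and height (world z) of insert_1 above 0.15 m and contact force between insert_1 and the fingers above 1 N and linear speed of insert_1 below 0.03 m/s and angular speed of insert_1 below 0.3 rad/s and contact force between insert_1 and rail_rest below 0.05 N and contact force between insert_1 and feeler below 0.05 N and horizontal distance between insert_2 and grey_pad below 0.05 m and height (world z) of insert_2 below 0.03 m) or (angle between insert_2_c0's own z axis and vertical below 0.26 rad and height (world z) of insert_2 above 0.15 m and contact force between insert_2 and the fingers above 1 N and linear speed of insert_2 below 0.03 m/s and angular speed of insert_2 below 0.3 rad/s and contact force between insert_2 and rail_rest below 0.05 N and contact force between insert_2 and feeler below 0.05 N and horizontal distance between insert_1 and grey_pad below 0.05 m and height (world z) of insert_1 below 0.03 m))); the arm keeps its last pose, push and grip.
It fails at once if the beaker is tipped or pushed more than 3 cm (angle between beaker_100's own z axis and vertical above 0.5 rad or distance of beaker_100 from where it was at the start of the episode above 0.03 m).
It fails at once if the white cup is tipped or pushed more than 3 cm (angle between sample_cup_1's own z axis and vertical above 0.5 rad or distance of sample_cup_1 from where it was at the start of the episode above 0.03 m).
It also fails if it takes over 69 s, if anything falls off the work surface, if the arm or the gripper's body presses on something with over 40 N, if the wrist force passes 120 N, or if a joint passes its speed limit or range.

## Robot

A 6-joint arm with a two-finger parallel gripper is mounted at the origin on a cart in front of the work surface, level with it; the furniture and walls round the work are solid. World frame = base frame: x ahead of the robot, y to its left, z up, the work surface at z = 0. Lengths are in m, angles in rad, forces in N, time in s.
With the tool pointing down it reaches from about 0.35 to 0.8 m from the base axis. Payload 7.3 kg.
Tool frame: the origin (TCP) lies between the finger pads; the fingertips stand 25 mm ahead of it and the grasp point (between the pads) lies 6 mm ahead of it (r.tip_extent is the distance from the TCP to the fingertips, in m); z points along the fingers, y is the line along which they close (so a half turn about z gives the same grasp; the last joint's range is limited). The gripper opens to 85 mm and grips with 20 to 120 N. Pads are 22 mm wide; open, the fingers measure 114 mm over their backs; the gripper's body (76 mm by 85 mm) begins 54 mm behind the grasp point. The pads swing forward as they close: fully open they stand 13 mm farther back than shut.
Start: joints at [1.143, 0.342, 1.524, -0, 1.275, -0.146], TCP at [0.146, 0.504, 0.256] pointing down, gripper open.
Joint ranges: [-2.53, 2.53], [-0.77, 2.02], [0.04, 2.7], [-1, 4.14], [0.28, 2.66], [-3.11, 3.11]. Speed limits (rad/s): [2.57, 2.57, 3.14, 3.14, 3.14, 3.14].

## Interface

Orientations are given as a unit quaternion [x, y, z, w].
In Python, from workcell import r, command_gripper, optics gives the robot as it stands. The module is installed in compiled form; this text tells all that it offers. Calls block until the motion is done:
- r.reach(position, orientation): joint-space move of the TCP to a pose.
- r.move_straight(position, orientation=None, speed=0.15, max_force=None): straight line of the TCP; orientation=None keeps the orientation; speed is the mean speed in m/s. With max_force (N) it stops when the force on the tool has changed by that much, and returns True; else False.
- r.movej(angles): joint-space move.
- command_gripper(opening, force=None): finger opening in m; force is the grip in N (None keeps the last); returns when the fingers have stopped.
- r.hold(seconds).
- r.solve_ik(position, orientation): joint angles nearest the present ones, or None.
- r.read_state(): the state.
- optics.get_image(name): name is "scene" or "top" or "wrist"; returns (picture, depth): 384x512x3 uint8, red, green, blue; 384x512 float32, m along the optical axis (not along the pixel's ray), 0 where there is no reading.
- optics.camera_model(name): a dict with "K" (3x3 intrinsics, pixels), "R" (3x3) and "t" (3): a world point X has camera coordinates R X + t; the wrist camera has in their place "tool_from_camera" (4x4, takes a point from camera to tool coordinates, whose origin is the TCP and whose axes are the flange's). Camera axes: x right, y down, z forward; pixel columns grow to the right and rows downward; lengths in m; the calibration is good to about 2 mm. A picture is of the moment at which its call begins: read the wrist's pose just before it. camera_model takes no time and is no camera call.
A pose or a line that the arm cannot do raises r.PlanningError and nothing moves.
- r.finish_job(): hands the job in; it is judged then, once.
The state is a dict: "time_s": time; "joint_positions": joint angles; "dq": joint speeds; "tau": joint torques, N m; "eef_pos": TCP position; "eef_rot": TCP orientation; "contact_force": force on the tool from outside, world axes, zero at the start; "torque": the same for the moment, N m; "grip_width": finger opening in m; "grip_force": force on a finger pad.
Only numpy, scipy, OpenCV 4.12 (cv2) and the standard library are available. Lean on these libraries where they do the work, as an engineer would, in place of code of your own. Each camera call takes 0.05 s, during which the arm holds its last target. There are 200 camera calls.

## Working session

There is one attempt and no reset: what is moved stays moved. The work goes in short steps, each a Python script; the robot and the scene stay as the last script left them, time stands still between calls to the robot, and variables do not carry over. Pictures are saved under pics/ and viewed, at most 10 in all, crops included, and the job is handed in when it is done.

```bash
mkdir -p pics; cat > h.py <<'E'
import numpy as np, cv2
from scipy.spatial.transform import Rotation as Ro
from workcell import r, command_gripper, optics
def cloud(n):
    s=r.read_state(); im,d=optics.get_image(n); m=optics.camera_model(n); K=np.array(m['K'])
    v,u=np.mgrid[:d.shape[0],:d.shape[1]]
    P=np.stack([(u-K[0,2])/K[0,0]*d,(v-K[1,2])/K[1,1]*d,d],-1)
    if n=='wrist':
        T=np.array(m['tool_from_camera']); P=P@T[:3,:3].T+T[:3,3]
        P=P@Ro.from_quat(s['eef_rot']).as_matrix().T+np.array(s['eef_pos'])
    else: P=(P-np.array(m['t']))@np.array(m['R'])
    P[d==0]=np.nan
    return im,P
def save(n,im): cv2.imwrite('pics/'+n,cv2.cvtColor(im,cv2.COLOR_RGB2BGR))
E
python3 - <<'E'
from h import *
for n in('scene','top'):
    im,P=cloud(n); save(n+'.png',im); np.savez('/tmp/'+n,im=im,P=P)
s=r.read_state(); print(s['time_s'],s['eef_rot'],r.tip_extent)
a=np.vstack([cv2.imread('pics/top.png')]); cv2.imwrite('pics/both.png',cv2.resize(np.hstack([cv2.imread('pics/scene.png'),a]),(800,300)))
E
```

```text
0.1 [ 1.40437283e-01  9.90089358e-01 -6.30749574e-04 -1.87606855e-04] 0.025
```

View pics/top.png

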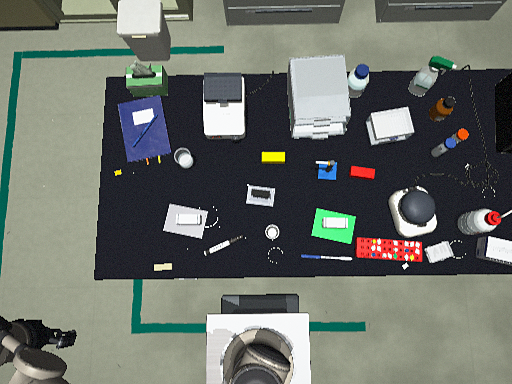

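View pics/scene.png

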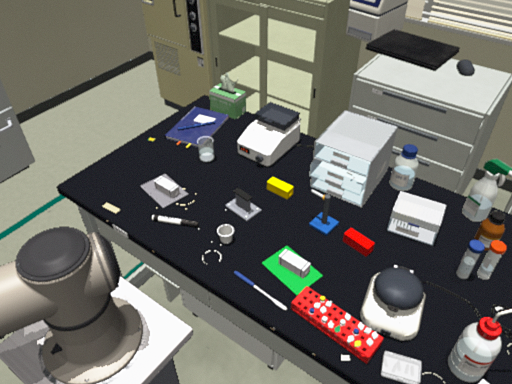

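Top view: green pad and its insert are at (334,224), the grey pad with the spare at (187,219), the rail at (260,194), and the feeler at (327,168) with its pin pointing left (+y). The beaker is at (184,157) and the white cup at (272,232). Decoys are yellow (273,157) and red (362,172). The bare-aluminium bar on the green pad is the one to use. Next I'll measure and crop.

```bash
python3 - <<'E'
from h import *
D=np.load('/tmp/top.npz'); im,P=D['im'],D['P']
def reg(name,u0,u1,v0,v1,z0,z1,extra=None):
    p=P[v0:v1,u0:u1]; c=im[v0:v1,u0:u1].astype(int)
    m=(p[...,2]>z0)&(p[...,2]<z1)
    if extra is not None: m&=extra(c)
    q=p[m]
    if len(q)<3: print(name,len(q)); return
    (cx,cy),(w,h),a=cv2.minAreaRect((q[:,:2]*1000).astype(np.float32))
    print(name,len(q),'c',round(cx),round(cy),'wh',round(w),round(h),'a',round(a,1),'z',q[:,2].mean().round(4),'max',q[:,2].max().round(3))
reg('green',305,362,200,250,-.01,.012,lambda c:(c[...,1]>c[...,0]+60))
reg('ins',315,355,210,237,.022,.05)
reg('spare',170,207,205,233,.022,.05)
reg('railtop',243,278,180,212,.045,.08)
reg('railfoot',243,278,180,212,.003,.08)
reg('feelfoot',312,342,155,185,.005,.03,lambda c:(c[...,2]>c[...,0]+50))
reg('post',312,342,150,185,.085,.13)
reg('cup',262,284,222,242,.02,.06)
reg('beaker',170,200,142,172,.02,.1)
big=lambda a:cv2.resize(a,(400,300),interpolation=cv2.INTER_CUBIC)
S=np.load('/tmp/scene.npz')['im']
o=np.vstack([np.hstack([big(im[200:248,302:366]),big(im[145:193,295:359])]),np.hstack([big(S[235:295,260:340]),big(S[185:245,220:300+0]) ])])
save('crop.png',o)
E
```

```text
green 893 c 419 -249 wh 131 94 a 76.6 z 0.0037 max 0.012
ins 246 c 426 -250 wh 76 31 a 87.4 z 0.0338 max 0.04
spare 234 c 443 217 wh 76 30 a 89.8 z 0.0336 max 0.043
railtop 118 c 519 -14 wh 58 20 a 81.4 z 0.0606 max 0.068
railfoot 619 c 522 -13 wh 112 104 a 89.0 z 0.0181 max 0.068
feelfoot 236 c 599 -235 wh 60 57 a 87.3 z 0.0128 max 0.03
post 69 c 602 -214 wh 56 15 a 83.3 z 0.1052 max 0.115
cup 70 c 399 -50 wh 43 42 a 68.6 z 0.0342 max 0.043
beaker 274 c 654 240 wh 79 51 a 32.7 z 0.0439 max 0.076
```

View pics/crop.png

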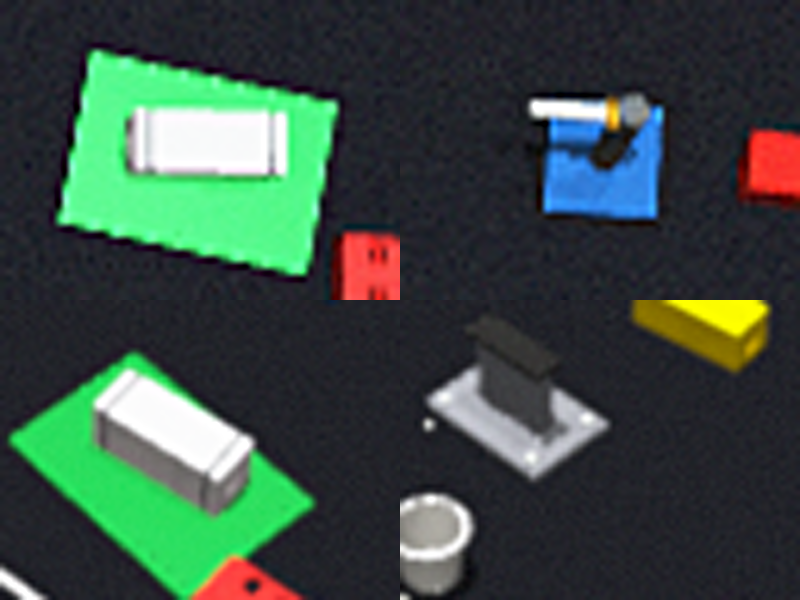

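The crop confirms a bare-aluminium bar on the green pad; the red and yellow ones stand apart from it. Next I'll check which tool attitudes the arm can reach and take close wrist looks.

```bash
cat >> h.py <<'E'
def Q(d,y):
    "tool z = d, closing axis ~ y"
    d=np.array(d,float);d/=np.linalg.norm(d);y=np.array(y,float);y-=d*(y@d);y/=np.linalg.norm(y)
    return Ro.from_matrix(np.stack([np.cross(y,d),y,d],1)).as_quat()
E
python3 - <<'E'
from h import *
print(np.round(optics.camera_model('wrist')['tool_from_camera'],3).tolist())
# final: tool elevated e deg above straight-down along azimuth phi; bar upright
for lab,x,z in(('A',.5,.3),('B',.42,.3),('C',.55,.4)):
  for y in(-.2,0,.2):
    az0=np.degrees(np.arctan2(y,x))
    for e in(90,60,45,30):
      o=[]
      for da in(-90,-60,-30,0,30,60,90):
        phi=np.radians(az0+da);E=np.radians(e)
        d=[np.sin(E)*np.cos(phi),np.sin(E)*np.sin(phi),-np.cos(E)]; c=np.array([-np.sin(phi),np.cos(phi),0])
        o.append(''.join(k for k,s in(('+',1),('-',-1)) if r.solve_ik([x,y,z],Q(d,s*c)) is not None) or '.')
      print(lab,y,e,o)
r.reach([.50,-.2,.33],Q([0,0,-1],[1,0,0]))
im,P=cloud('wrist'); save('w1.png',im); np.savez('/tmp/w1',im=im,P=P); print(r.read_state()['time_s'],r.read_state()['joint_positions'])
E
```

```text
[[0.0, -0.955, -0.295, 0.076], [1.0, 0.001, -0.0, -0.0], [0.0, -0.295, 0.955, -0.117], [0.0, 0.0, 0.0, 1.0]]
A -0.2 90 ['.', '.', '+-', '+-', '+-', '+-', '+-']
A -0.2 60 ['+-', '.', '.', '+-', '+-', '+-', '+-']
A -0.2 45 ['+-', '+-', '+-', '+-', '-', '+-', '+-']
A -0.2 30 ['+-', '+-', '+-', '+-', '+-', '+-', '+-']
A 0 90 ['.', '.', '+-', '+-', '+-', '+-', '+-']
A 0 60 ['+-', '.', '.', '+-', '+-', '+-', '+-']
A 0 45 ['+-', '+-', '+-', '+-', '+-', '+-', '+-']
A 0 30 ['+-', '+-', '+-', '+-', '+-', '+-', '+-']
A 0.2 90 ['.', '.', '+-', '+-', '+-', '+-', '+-']
A 0.2 60 ['+-', '.', '.', '+-', '+-', '+-', '+-']
A 0.2 45 ['+-', '+-', '+-', '+-', '-', '+-', '+-']
A 0.2 30 ['+-', '+-', '+-', '+-', '+-', '+-', '+-']
B -0.2 90 ['.', '.', '+-', '.', '+-', '+-', '+-']
B -0.2 60 ['+-', '.', '.', '+-', '+-', '+-', '+-']
B -0.2 45 ['+-', '+-', '+-', '+-', '+-', '+-', '+-']
B -0.2 30 ['+-', '+-', '+-', '+-', '+-', '+-', '+-']
B 0 90 ['.', '.', '+-', '.', '+-', '+-', '+-']
B 0 60 ['+-', '.', '.', '+-', '+-', '+-', '+-']
B 0 45 ['+-', '+-', '+-', '+-', '+-', '+-', '+-']
B 0 30 ['+-', '+-', '+-', '+-', '
[... 228 characters left out ...]
0 ['.', '.', '+-', '+-', '+-', '+-', '+-']
C -0.2 60 ['.', '.', '.', '.', '+-', '+-', '+-']
C -0.2 45 ['+-', '+-', '+-', '+-', '+-', '+-', '+-']
C -0.2 30 ['+-', '+-', '+-', '+-', '+-', '+-', '+-']
C 0 90 ['.', '.', '+-', '+-', '+-', '+-', '+-']
C 0 60 ['+-', '.', '.', '.', '+-', '+-', '+-']
C 0 45 ['+-', '+-', '+-', '+-', '+-', '+-', '+-']
C 0 30 ['+-', '+-', '+-', '+-', '+-', '+-', '+-']
C 0.2 90 ['.', '.', '+-', '+-', '+-', '+-', '+-']
C 0.2 60 ['.', '.', '.', '.', '+-', '+-', '+-']
C 0.2 45 ['+-', '+-', '+-', '+-', '+-', '+-', '+-']
C 0.2 30 ['+-', '+-', '+-', '+-', '+-', '+-', '+-']
2.9417 [-5.21528699e-01  3.21757393e-01  1.35033207e+00  1.27722095e-04
  1.46963683e+00 -5.22803003e-01]
```

View pics/w1.png

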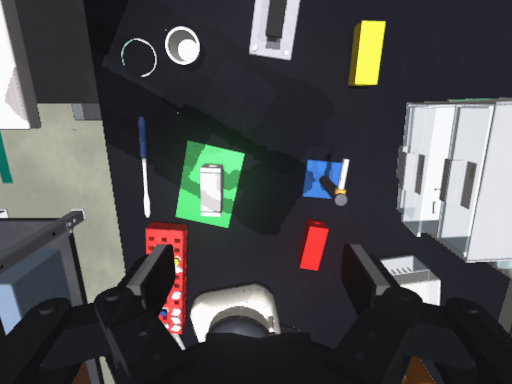

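The wrist view shows the insert at (211,190), the pin from about (346,162) to the post at (340,198), and the rail at the top (272,30). I'll extract precise positions from it.

```bash
python3 - <<'E'
from h import *
D=np.load('/tmp/w1.npz'); P=D['P']
def reg(n,x0,x1,y0,y1,z0,z1):
    p=P.reshape(-1,3); m=(p[:,0]>x0)&(p[:,0]<x1)&(p[:,1]>y0)&(p[:,1]<y1)&(p[:,2]>z0)&(p[:,2]<z1); q=p[m]
    if len(q)<5: print(n,len(q));return q
    (cx,cy),(w,h),a=cv2.minAreaRect((q[:,:2]*1000).astype(np.float32))
    print(n,len(q),'c',round(cx,1),round(cy,1),'wh',round(w),round(h),'a',round(a,1),'z',np.round(np.percentile(q[:,2],[5,50,95]),4));return q
reg('ins',.37,.48,-.31,-.19,.026,.045)
q=reg('pin',.55,.65,-.27,-.15,.08,.115)
for y in np.arange(-.26,-.17,.008):
    s=q[(q[:,1]>y)&(q[:,1]<=y+.008)]
    if len(s)>3: print(round(y+.004,3),len(s),'x',s[:,0].min().round(4),s[:,0].max().round(4),np.median(s[:,0]).round(4),'z',s[:,2].max().round(4))
print('tip y max',q[:,1].max())
reg('foot',.55,.65,-.29,-.19,.008,.02)
q=reg('rail',.48,.56,-.08,.05,.05,.075)
E
```

```text
ins 1012 c 427.2 -251.5 wh 76 30 a 87.2 z [0.0303 0.033  0.0344]
pin 445 c 602.1 -215.7 wh 57 16 a 89.6 z [0.0892 0.1037 0.1105]
-0.24 79 x 0.5942 0.6097 0.6009 z 0.1116
-0.232 123 x 0.5944 0.6094 0.5986 z 0.1119
-0.224 62 x 0.5961 0.6088 0.6019 z 0.1074
-0.216 39 x 0.5999 0.6078 0.6033 z 0.1053
-0.208 45 x 0.6007 0.608 0.6038 z 0.1047
-0.2 42 x 0.6015 0.6092 0.6043 z 0.1053
-0.192 46 x 0.602 0.61 0.6053 z 0.1047
-0.184 7 x 0.6028 0.6089 0.6064 z 0.1049
tip y max -0.18705721014434204
foot 1056 c 598.8 -236.5 wh 60 54 a 84.7 z [0.0103 0.0119 0.0132]
rail 631 c 520.0 -25.1 wh 40 20 a 82.2 z [0.0584 0.0599 0.0613]
```

```bash
cat >> h.py <<'E'
D_=[0,0,-1]
def yv(a): return [np.cos(np.radians(a)),np.sin(np.radians(a)),0]
tip=np.array([.6060,-.1872,.1003]); u=np.array(yv(84.7)); qp=Q(D_,yv(-5.3)); dz=.013
rail=np.array([.5205,-.015,.075]); ra=82.; qr=Q(D_,yv(ra-90))
E
python3 - <<'E'
from h import *
q=Q(D_,yv(-2.8)); g=np.array([.427,-.2515,.031])
command_gripper(.06)
r.reach(g+[0,0,.1],q); r.move_straight(g,q,speed=.12)
command_gripper(.0,force=50); s=r.read_state(); print('grip',s['grip_width'],s['grip_force'])
r.move_straight(g+[0,0,.17],q,speed=.15)
a=tip+u*.06+[0,0,dz]
r.reach(a+[0,0,.07],qp); r.move_straight(a,qp,speed=.12)
im,P=cloud('wrist'); save('w2.png',im); s=r.read_state(); print(s['time_s'],s['grip_width'],s['eef_pos'],a)
p=P.reshape(-1,3)
q=p[(abs(p[:,0]-a[0])<.03)&(p[:,2]>.095)&(p[:,2]<.125)&(p[:,1]>a[1]-.06)&(p[:,1]<a[1]+.06)]
if len(q)>10: print(cv2.minAreaRect((q[:,:2]*1000).astype(np.float32)),np.percentile(q[:,2],[5,50,95]))
E
```

```text
grip 0.029226053308988184 50.69363984512165
8.5083 0.028765372707974815 [ 0.61204965 -0.1279949   0.11445721] [ 0.61154224 -0.12745652  0.1133    ]
((610.702392578125, -124.9747543334961), (78.39897155761719, 53.622161865234375), 66.0947494506836) [0.10532627 0.1151575  0.11755726]
```

View pics/w2.png

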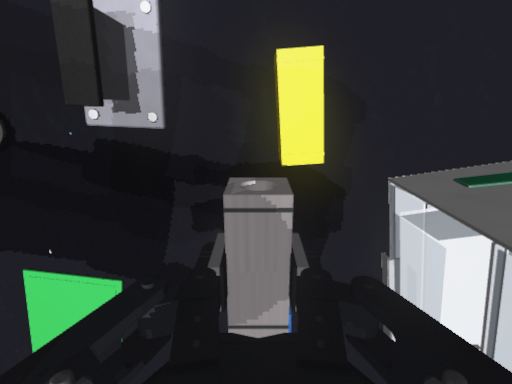

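The insert is held straight between the fingers (bar from about (258,180) to (258,330)) at the right height. Now I'll push it onto the pin.

```bash
python3 - <<'E'
from h import *
e=tip+u*.003+[0,0,dz]
f0=np.array(r.read_state()['contact_force'])
hit=r.move_straight(e,qp,speed=.035,max_force=6)
for _ in range(2):
    s=r.read_state(); print(hit,'dist',(np.array(s['eef_pos'])-tip)@u,np.array(s['eef_pos'])-tip,np.array(s['contact_force'])-f0,s['time_s'],s['grip_width']); r.hold(.3)
E
```

```text
True dist 0.007631206693921303 [0.00029056 0.00763702 0.01229908] [ 0.64712607 -0.92722505  0.57400624] 9.8667 0.029517178828580917
True dist 0.007710507360607341 [-7.06986572e-05  7.75017216e-03  1.15969587e-02] [ 0.80771671 -0.82366045  0.49805926] 10.1667 0.02871963849684899
```

The insert went well past 33 mm and stopped at 8 mm, so the pin-side (-y) end has the deep bore. I'll press once more so the contact force is certain, then back off and take it to the rail.

```bash
python3 - <<'E'
from h import *
f0=np.array(r.read_state()['contact_force'])
e=tip+u*.003+[0,0,dz]
hit=r.move_straight(e,qp,speed=.02,max_force=8)
s=r.read_state(); print(hit,(np.array(s['eef_pos'])-tip)@u,np.array(s['contact_force'])-f0)
r.move_straight(tip+u*.062+[0,0,dz],qp,speed=.08)
r.move_straight(tip+u*.062+[0,0,dz+.07],qp,speed=.15)
im,P=cloud('wrist'); np.savez('/tmp/w3',im=im,P=P)
p=P.reshape(-1,3); q=p[(abs(p[:,0]-.52)<.05)&(abs(p[:,1]+.015)<.06)&(p[:,2]>.05)&(p[:,2]<.07)]
print(len(q),cv2.minAreaRect((q[:,:2]*1000).astype(np.float32)) if len(q)>5 else '')
a=rail+[0,0,dz]
r.reach(a+[0,0,.08],qr); im,P=cloud('wrist'); save('w4.png',im)
p=P.reshape(-1,3); q=p[(abs(p[:,0]-.52)<.05)&(abs(p[:,1]+.015)<.06)&(p[:,2]>.05)&(p[:,2]<.07)]
print(len(q),cv2.minAreaRect((q[:,:2]*1000).astype(np.float32)) if len(q)>5 else '',r.read_state()['time_s'])
E
```

```text
True 0.0076456958768180055 [ 0.68283516 -0.08827811  0.92809018]
2221 ((521.8011474609375, -15.815315246582031), (58.20645523071289, 21.3052921295166), 83.22106170654297)
321 ((525.1959228515625, 8.479022979736328), (9.549160957336426, 19.480178833007812), 82.37744140625) 12.85
```

View pics/w4.png

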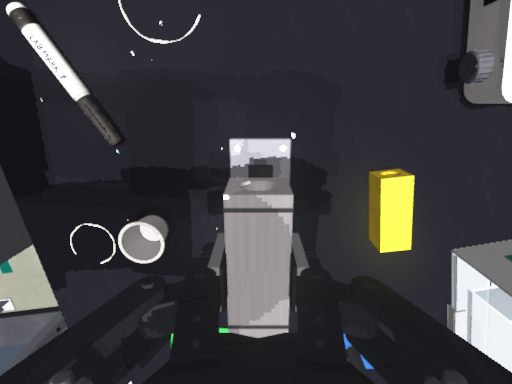

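The bar is lined up over the rail; the rail end shows at (260,170), directly ahead of the bar at (258,185). Next I place it and let go.

```bash
python3 - <<'E'
from h import *
rail=np.array([.5217,-.0157,.075]); qr=Q(D_,yv(-7.4)); a=rail+[0,0,dz]
r.move_straight(a+[0,0,.01],qr,speed=.12)
hit=r.move_straight(a-[0,0,.003],qr,speed=.03,max_force=4); print(hit,np.array(r.read_state()['eef_pos'])-a)
command_gripper(.055); r.hold(.5)
s=r.read_state(); print(s['time_s'],s['grip_width'],s['contact_force'])
r.move_straight(a+[0,0,.08],qr,speed=.15)
im,P=cloud('wrist'); save('w5.png',im); p=P.reshape(-1,3)
q=p[(abs(p[:,0]-.52)<.06)&(abs(p[:,1]+.015)<.07)&(p[:,2]>.083)&(p[:,2]<.1)]
print(len(q),cv2.minAreaRect((q[:,:2]*1000).astype(np.float32)),np.percentile(q[:,2],[5,50,95]))
for pos in([.5,0,.3],[.55,0,.35],[.5,.05,.25]): print(r.solve_ik(pos,Q([1,0,0],[0,1,0])))
E
```

```text
True [ 4.28973291e-04 -3.16247864e-05  6.29735908e-04]
14.8333 0.05519197156985285 [-0.17926264  0.38701266 -0.30906103]
4122 ((521.6716918945312, -15.214035034179688), (76.70221710205078, 30.042932510375977), 82.44886016845703) [0.08877704 0.08991901 0.09095871]
[-0.36958589  0.43427404  2.62666456  2.77090868  1.49559894  1.59998598]
[-0.29648524  0.2564039   2.43940008  2.81512909  1.14575617  1.7095149 ]
[-0.12707043  0.68883449  2.64536244  3.01215471  1.76182846  1.54608649]
```

View pics/w5.png

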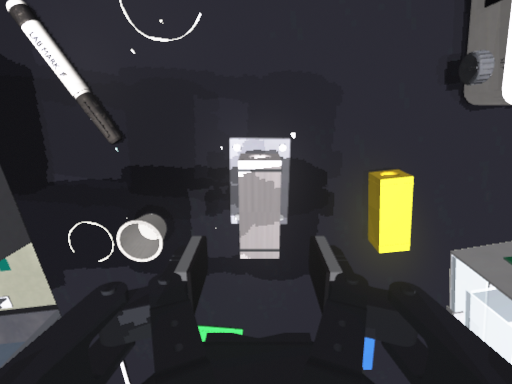

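The insert lies flat on the rail, let go, with its top at 90 mm. I'll regrasp it, lift, and compare the turn-up solutions.

```bash
python3 - <<'E'
from h import *
qr=Q(D_,yv(-7.5)); a=np.array([.5217,-.0153,.083])
r.move_straight(a,qr,speed=.12); command_gripper(0,force=80)
s=r.read_state(); print(s['grip_width'],s['grip_force'])
r.move_straight([.5217,-.0153,.33],qr,speed=.15)
print(np.round(r.read_state()['joint_positions'],2),r.read_state()['time_s'])
for pos in([.5,0,.33],[.5,-.15,.33],[.5,.15,.33],[.6,0,.33]):
  for da in(-20,0,30,60,90,120):
    f=np.radians(da); q=r.solve_ik(pos,Q([np.cos(f),np.sin(f),0],[-np.sin(f),np.cos(f),0]))
    print(pos,da,None if q is None else np.round(q,2))
E
```

```text
0.028757118615586608 79.44026148528792
[-0.18  0.29  1.4  -0.    1.46 -0.05] 18.5667
[0.5, 0, 0.33] -20 [0.1  0.32 2.49 3.61 1.27 1.42]
[0.5, 0, 0.33] 0 [-0.37  0.29  2.59  2.76  1.32  1.67]
[0.5, 0, 0.33] 30 [-0.79  0.35  2.39  1.81  1.47  1.96]
[0.5, 0, 0.33] 60 [-0.79  0.51  2.02  1.35  1.72  2.17]
[0.5, 0, 0.33] 90 [-0.66  0.68  1.61  1.1   2.05  2.3 ]
[0.5, 0, 0.33] 120 [-0.48  0.85  1.24  0.91  2.39  2.33]
[0.5, -0.15, 0.33] -20 [-0.55  0.3   2.53  2.93  1.27  1.63]
[0.5, -0.15, 0.33] 0 [-0.92  0.32  2.47  2.2   1.36  1.85]
[0.5, -0.15, 0.33] 30 [-1.07  0.45  2.14  1.56  1.58  2.12]
[0.5, -0.15, 0.33] 60 [-0.99  0.63  1.74  1.23  1.89  2.29]
[0.5, -0.15, 0.33] 90 [-0.84  0.81  1.33  1.04  2.25  2.38]
[0.5, -0.15, 0.33] 120 [-0.66  0.97  0.97  0.85  2.61  2.35]
[0.5, 0.15, 0.33] -20 None
[0.5, 0.15, 0.33] 0 [0.32 0.32 2.47 3.48 1.24 1.46]
[0.5, 0.15, 0.33] 30 [-0.29  0.32  2.49  2.3   1.34  1.82]
[0.5, 0.15, 0.33] 60 [-0.48  0.43  2.19  1.61  1.55  2.09]
[0.5, 0.15, 0.33] 90 [-0.42  0.61  1.78  1.26  1.85  2.28]
[0.5, 0.15, 0.33] 120 [-0.27  0.79  1.38  1.05  2.2   2.38]
[0.6, 0, 0.33] -20 [0.07 0.41 2.25 3.6  1.13 1.36]
[0.6, 0, 0.33] 0 [-0.25  0.37  2.33  2.87  1.15  1.68]
[0.6, 0, 0.33] 30 [-0.59  0.44  2.16  1.97  1.35  2.06]
[0.6, 0, 0.33] 60 [-0.65  0.61  1.78  1.48  1.66  2.32]
[0.6, 0, 0.33] 90 [-0.56  0.81  1.33  1.24  2.04  2.5 ]
[0.6, 0, 0.33] 120 [-0.42  1.02  0.85  1.18  2.46  2.66]
```

```bash
python3 - <<'E'
from h import *
q=Q([0,1,0],[-1,0,0])
r.reach([.48,.08,.38],q); r.hold(.8)
s=r.read_state(); print(s['time_s'],s['eef_pos'],np.abs(s['dq']).max(),s['grip_width'],s['grip_force'])
im,_=optics.get_image('wrist'); im2,_=optics.get_image('scene'); save('w6.png',cv2.resize(np.hstack([im,im2]),(800,300)))
E
```

```text
21.4333 [0.47999445 0.07999529 0.37997848] 0.0020723246697387666 0.029268260513698855 78.91009447281249
```

View pics/w6.png

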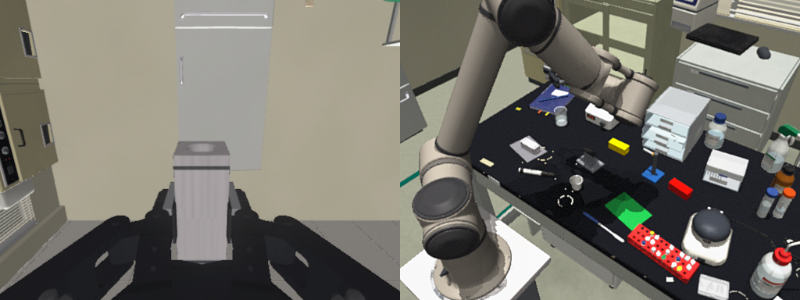

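Bar upright in the grip, seen by the wrist camera with the image inverted (camera below). The visible hole at (202,148) is therefore the lower end. I'll check that this end is the shallow one, then hand in.

```bash
python3 - <<'E'
from h import *
s=r.read_state(); up=-Ro.from_quat(s['eef_rot']).as_matrix()[:,0]; im,P=cloud('wrist')
p=P.reshape(-1,3); c=np.array(s['eef_pos'])+[0,.008,0]
q=p[(abs(p[:,0]-c[0])<.013)&(abs(p[:,1]-c[1])<.02)]
h,e=np.histogram(q[:,2]-c[2],bins=np.arange(-.05,.02,.003)); print(up.round(3),list(zip(e.round(3),h)))
i=q[(abs(q[:,0]-c[0])<.004)&(q[:,2]-c[2]<0)]; i=i[np.argsort(i[:,1])][::12]; print((i-c).round(3).tolist())
E
```

```text
[ 0. -0.  1.] [(np.float64(-0.05), np.int64(0)), (np.float64(-0.047), np.int64(0)), (np.float64(-0.044), np.int64(0)), (np.float64(-0.041), np.int64(904)), (np.float64(-0.038), np.int64(631)), (np.float64(-0.035), np.int64(488)), (np.float64(-0.032), np.int64(390)), (np.float64(-0.029), np.int64(414)), (np.float64(-0.026), np.int64(388)), (np.float64(-0.023), np.int64(384)), (np.float64(-0.02), np.int64(379)), (np.float64(-0.017), np.int64(366)), (np.float64(-0.014), np.int64(367)), (np.float64(-0.011), np.int64(346)), (np.float64(-0.008), np.int64(348)), (np.float64(-0.005), np.int64(327)), (np.float64(-0.002), np.int64(339)), (np.float64(0.001), np.int64(336)), (np.float64(0.004), np.int64(316)), (np.float64(0.007), np.int64(310)), (np.float64(0.01), np.int64(318)), (np.float64(0.013), np.int64(301)), (np.float64(0.016), np.int64(288))]
[[0.001, -0.016, -0.026], [0.002, -0.016, -0.03], [-0.0, -0.016, -0.009], [-0.001, -0.015, -0.01], [0.003, -0.015, -0.023], [-0.003, -0.015, -0.01], [-0.003, -0.015, -0.031], [-0.002, -0.015, -0.029], [-0.001, -0.015, -0.024], [-0.001, -0.015, -0.01
[... 2908 characters left out ...]
-0.009], [-0.001, -0.013, -0.032], [0.003, -0.013, -0.003], [-0.003, -0.013, -0.021], [-0.001, -0.013, -0.039], [0.002, -0.012, -0.039], [-0.003, -0.012, -0.039], [-0.001, -0.011, -0.039], [-0.001, -0.01, -0.039], [-0.001, -0.009, -0.039], [0.002, 0.007, -0.038], [-0.004, 0.007, -0.036], [-0.003, 0.008, -0.037], [0.003, 0.008, -0.036], [-0.003, 0.008, -0.034], [-0.002, 0.008, -0.039], [-0.001, 0.008, -0.036], [-0.001, 0.008, -0.034], [0.004, 0.009, -0.036], [0.001, 0.009, -0.034], [0.0, 0.009, -0.039], [0.001, 0.009, -0.036], [0.002, 0.009, -0.036], [-0.003, 0.009, -0.039], [-0.003, 0.01, -0.038], [0.001, 0.011, -0.039], [-0.003, 0.013, -0.039], [0.0, 0.014, -0.039], [-0.002, 0.015, -0.038]]
```

```bash
python3 -c "
from h import *
print(r.finish_job(), r.read_state()['time_s'])"
```

```text
the job is handed in; nothing more can be done
the job is handed in; nothing more can be done
```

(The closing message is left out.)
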